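Pack the repair kit and start its hold-down nut

ROBOT

A 6-joint arm with a two-finger parallel gripper is mounted at the origin on a cart in front of the work surface, level with it; the furniture and walls round the work are solid. World frame = base frame: x ahead of the robot, y to its left, z up, the work surface at z = 0. Lengths are in m, angles in rad, forces in N, time in s.
With the tool pointing down it reaches from about 0.25 to 0.8 m from the base axis. Payload 3.9 kg.
Tool frame: the origin (TCP) lies at the very end of the fingers, on their centre line; the grasp point (between the pads) lies 19 mm behind it; z points along the fingers, y is the line along which they close (so a half turn about z gives the same grasp; the last joint's range is limited). The gripper opens to 85 mm and grips with 20 to 120 N. Pads are 22 mm wide; open, the fingers measure 114 mm over their backs; the gripper's body (76 mm by 85 mm) begins 54 mm behind the grasp point. The pads swing forward as they close: fully open they stand 13 mm farther back than shut.
Start: joints at [-1.305, 0.26, -0.138, 1.173, 0, 1.571], TCP at [0.138, -0.507, 0.231] pointing down, gripper open.
Joint ranges: [-2.78, 2.78], [-0.83, 1.72], [-1.28, 1.37], [-1.9, 2.12], [-1.57, 1.48], [-3.14, 3.14]. Speed limits (rad/s): [2.57, 2.57, 3.14, 3.14, 3.14, 3.14].

INTERFACE

Orientations are given as a unit quaternion [x, y, z, w].
In Python, from workcell import bot, optics, workorder gives the robot as it stands. The module is installed in compiled form; this text tells all that it offers.
- The arm moves only by the shell command python3 -m crank 'ROWS' [OPENING]. ROWS is a JSON object of lists of equal length, an entry for each row: "travel": the shift along the world's x, y, z in mm, a list of three; "yaw": the turn about the world's z in degrees. A call has 1 to 12 rows; each row is the pose to reach, as a shift and turn from the pose commanded when the call began; what a row does not reach only later rows make up. A row lasts 1/10 s, in which the tool goes at most 50 mm and 8.59 degrees, less where a joint would pass 70% of its speed; a pose out of reach is approached as far as the arm can. A call with a gripper value outside its range is refused whole. OPENING is the finger opening in mm, from 0 to 85.4, set as the call begins (- or left out, the last holds). The fingers move at their own pace and stop on an object; the grip force is fixed at half the most. Time passes only in rows, so rows that repeat a pose let the fingers close. It gives the time, the measured TCP pose, the force, the opening and the grip force at its end, in the units of the state.
- bot.sense(): the state, without advancing time (a new reading comes with each control period).
- optics.camera(name): name is "side" or "top"; returns the picture (384x512x3 uint8, red, green, blue); there is no depth.
- optics.camera_params(name): a dict with "fx", "fy", "cx", "cy" (pixels), "k1" (the pictures are not rectified: a ray, as slopes to the right and down, at radius r is drawn at 1 + k1 r^2 times it, then the intrinsics apply), "extrinsics" (4x4, takes a point from camera to world coordinates). Camera axes: x right, y up, looking along -z (the intrinsics and any distortion apply to the point x, -y, -z); pixel columns grow to the right and rows downward; lengths in m; the calibration is good to about 2 mm. A picture is of the moment at which its call begins. camera_params takes no time and is no camera call.
- workorder.finish_job(): hands the job in; it is judged then, once.
The state is a dict: "time": time; "joint_positions": joint angles; "dq": joint speeds; "tau": joint torques, N m; "tool_pos": TCP position; "ee_rot": TCP orientation; "force": force on the tool from outside, world axes, zero at the start; "wrist_torque": the same for the moment, N m; "opening": finger opening in m; "grasp_force": force on a finger pad.
Only numpy, scipy, OpenCV 4.12 (cv2) and the standard library are available. Lean on these libraries where they do the work, as an engineer would, in place of code of your own. Each camera call takes 0.05 s, during which the arm holds its last target. There are 200 camera calls.

TASK

Pack the repair-kit tray: put each kit part that is on the table (red case, copper-clad offcut pack, solder spool, black tape roll) flat into the nest of its shape, lay the hold-down bar over the stud so that it sits flat on the pillar along the tray's long side, then set the hand nut on the stud, back it off anticlockwise until the thread drops in, and turn it clockwise until it is fully down. Leave the eraser, the memory stick and the block battery where they are.

Things in the scene. Friction and masses are not known exactly. Their poses are not given: they have to be found in the camera images.
- tray: repair-kit tray: plywood board 172 x 214 x 8 mm fixed to the table, origin at the centre of its underside, y along its long side. Four nests at x = +-47, y = +-62 mm: low white walls or posts 7 mm higher than the nest floor, 2.5 mm free all round, open in the middle of the long sides or between the posts for the fingers. In the middle a square pillar with the stud
- stud_tip (a point): tip of the fixed steel stud (81 mm up) in the middle of the tray, on the pillar: 46 x 46 mm up to 40 mm, on it a boss 32 x 32 mm up to 46 mm, on it the stud: core 18 mm thick, the last 4.5 mm tapered to 11 mm, coarse right-hand thread 31 mm over its crests. Three starts 120 deg apart; the directions of the thread's gaps are not told (not by this point's axes either)
- thread_top (a point): on the stud's axis, at the top of the thread's crests (69 mm up). The crests have a 34 deg gap in every 120 deg. A nut set on the crests and turned anticlockwise (from above) drops 10.5 mm into the gaps within 125 deg; clockwise it is blocked by upright ends 3 mm high. Once dropped in, turned clockwise by up to 105 deg it runs 4.5 mm on down under the crests to a hard stop
- nest_case (a point): centre of the red case when seated in its nest (25.5 mm up; nest floor at 14 mm); the case's long side lies along this point's y
- nest_offcut (a point): centre of the copper-clad offcut pack when seated in its nest (32 mm up; nest floor at 27 mm); the pack's long side lies along this point's y
- nest_spool (a point): centre of the solder spool when seated between its four posts (22.5 mm up; nest floor, the board, at 8 mm)
- nest_tape (a point): centre of the tape roll when seated between its four posts (27.5 mm up; nest floor at 18 mm)
- bar_seat (a point): centre of the hold-down bar when it lies flat on the pillar with the boss in its hole (44 mm up); the bar's long side lies along this point's y, either way round
- nut_home (a point): centre of the hand nut when it has run fully down the thread (65.5 mm up). On top of the crests the nut's centre stands 15 mm higher (18 mm if on the upright ends), just dropped in 4.5 mm higher. It goes down by its own weight if held loosely while turned, or by a light push
- case_centre (a point): centre of the red plastic case, 44 x 66 x 23 mm, long side along its y, lying on the table at first; may be absent
- offcut_centre (a point): centre of the pack of copper-clad board offcuts, 45 x 70 x 10 mm, long side along its y, lying on the table at first; may be absent
- spool_centre (a point): centre of the solder spool standing on its flange, 49 mm in diameter, 29 mm high, to be seated upright; may be absent
- tape_centre (a point): centre of the roll of black tape lying flat, 61 mm in diameter, 19 mm high (to be handled as a solid disc); may be absent
- bar_centre (a point): centre of the aluminium hold-down bar, 56 x 160 x 8 mm, long side along its y, with a square hole 36 x 36 mm in the middle that passes over stud and boss. It can be taken across its 56 mm at the middle: the stud then stands up between the fingers, 37 mm above the centre of the seated bar
- nut_centre (a point): centre of the black hexagon hand nut, 54 mm across the flats, 32 mm high, standing bore upright; the flats face its x axis and every 60 deg from it. Bore 35 mm, open at both ends, with three pins 4 mm thick on the x axis and every 120 deg, their middle 9.5 mm below the centre, reaching in to 10.5 mm from the axis
- eraser: white eraser 19 x 42 x 11 mm near the oscilloscope, a bystander; origin at its underside
- usb: memory stick 18 x 54 x 8 mm on the far left of the tray, a bystander; origin at its underside
- battery: block battery 26 x 50 x 18 mm near the oscilloscope, a bystander; origin at its underside
Things that resemble listed ones, but are neither listed nor needed, are in the scene too. Leave any purple or yellow look-alike of the part that bears tape_centre alone.

How it is judged:
By the outcome, as a careful person would: the job done as asked, in the order asked, and still so for the second after the job is handed in, with the robot touching nothing.
Of case, offcut, spool, tape only 3 to 4 are there at a start; the rules pass over those that are not, and their reading is None.
At some moment in a run one of case, offcut, spool, tape, nut may be knocked a few centimetres aside while the robot is not near it.
It also fails if it takes over 210 s, if anything falls off the work surface, if the arm or the gripper's body presses on something with over 40 N, if the wrist force passes 120 N, or if a joint passes its speed limit or range.

## Working session

There is one attempt and no reset: what is moved stays moved. The work goes in short steps, Python scripts to look and compute and a shell command to move; the robot and the scene stay as the last step left them, time stands still between calls to the robot, and variables do not carry over. Pictures are saved under pics/ and viewed, at most 14 in all, crops included, and the job is handed in when it is done.

```bash
mkdir -p pics
cat > h.py <<'E'
import numpy as np, cv2
from workcell import bot, optics, workorder
def pic(n,f=None):
    im=np.array(optics.camera(n)); 
    if f: cv2.imwrite('pics/'+f+'.png',im[:,:,::-1])
    return im
E
python3 - <<'E'
from h import *
for n in('top','side'):
    pic(n,n+'0'); p=optics.camera_params(n); print(n,{k:(np.round(v,4).tolist()) for k,v in p.items()})
s=bot.sense(); print({k:np.round(v,3).tolist() for k,v in s.items()})
E
```

```text
top {'fx': 495.1329, 'fy': 495.1329, 'cx': 252.6238, 'cy': 188.6618, 'k1': -0.0119, 'extrinsics': [[0.0034, 0.9815, -0.1914, 0.2582], [-0.9999, 0.0009, -0.013, -0.1966], [-0.0125, 0.1914, 0.9814, 1.2432], [0.0, 0.0, 0.0, 1.0]]}
side {'fx': 488.6071, 'fy': 488.6071, 'cx': 257.4618, 'cy': 187.5771, 'k1': -0.0466, 'extrinsics': [[-0.1787, -0.5183, 0.8363, 1.5468], [0.9838, -0.0839, 0.1583, 0.0029], [-0.0119, 0.8511, 0.5249, 0.7498], [0.0, 0.0, 0.0, 1.0]]}
{'time': 0.1, 'joint_positions': [-1.305, 0.261, -0.139, 1.173, 0.0, 1.571], 'dq': [0.0, -0.001, 0.003, 0.0, 0.0, 0.0], 'tau': [0.0, -40.651, 25.453, 0.01, -0.0, 0.0], 'tool_pos': [0.138, -0.506, 0.231], 'ee_rot': [0.991, 0.133, -0.0, -0.001], 'force': [-0.477, 0.437, 0.547], 'wrist_torque': [0.002, 0.005, -0.017], 'grasp_force': 0.0, 'opening': 0.085}
```

```bash
ls; sleep 1
```

```text
h.py
pics
```

View pics/top0.png

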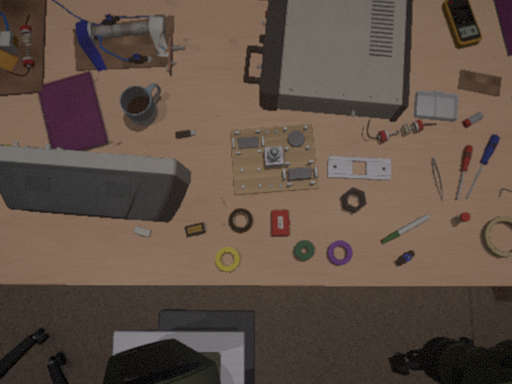

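View pics/side0.png

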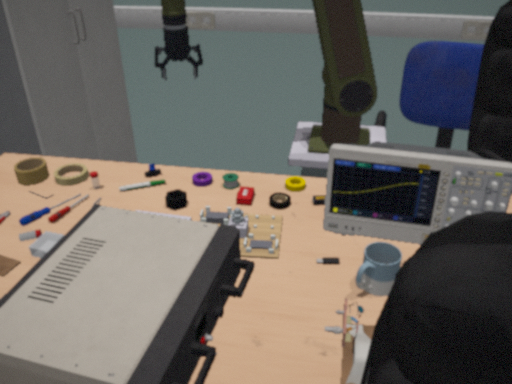

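The top view shows the tray (274,158), bar (360,168), nut (352,200), case (281,222), black tape (240,220) and green spool (304,250). I see no offcut pack. I'll zoom in on both views.

Run:
```python
import cv2
a=cv2.imread('pics/top0.png')[120:272,180:430]; cv2.imwrite('pics/t1.png',cv2.resize(a,None,fx=3.2,fy=3.2,interpolation=cv2.INTER_CUBIC))
a=cv2.imread('pics/side0.png')[160:270,150:335]; cv2.imwrite('pics/s1.png',cv2.resize(a,None,fx=4.3,fy=4.3,interpolation=cv2.INTER_CUBIC))
```

```text
(no output)
```

View pics/t1.png

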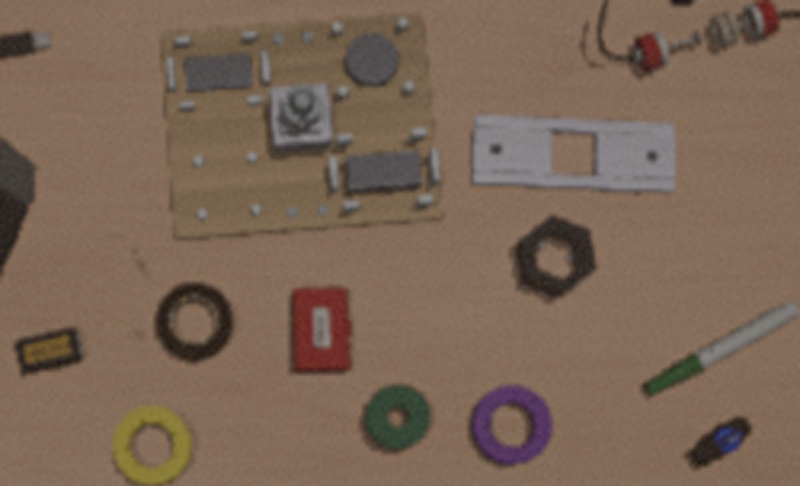

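View pics/s1.png

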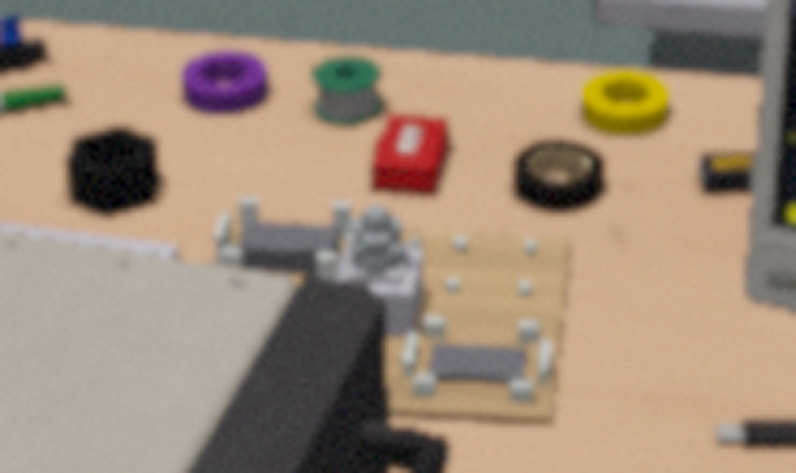

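Top crop: the case nest is the low pad at (218,72) and the tape nest the round pad at (372,60). The spool posts are around (228,185), and the tall offcut nest at (384,172) is empty. The stud is at (300,110). The side crop agrees, and no offcut pack shows in either view. Next I'll measure.

```bash
cat >> h.py <<'E'
def avg(n,k=6): return np.mean([pic(n).astype(float) for _ in range(k)],0)
P={n:optics.camera_params(n) for n in('top','side')}
def ray(n,uv):
    p=P[n]; q=(np.array(uv,float).reshape(-1,2)-[p['cx'],p['cy']])/[p['fx'],p['fy']]; s=q.copy()
    for _ in range(20): s=q/(1+p['k1']*(s**2).sum(1,keepdims=True))
    E=np.array(p['extrinsics']); d=np.c_[s[:,0],-s[:,1],-np.ones(len(s))]@E[:3,:3].T
    return E[:3,3],d
def plane(n,uv,z): o,d=ray(n,uv); return o+d*((z-o[2])/d[:,2:3])
def tri(a,b):
    o1,d1=ray('top',a); o2,d2=ray('side',b); d1,d2=d1[0],d2[0]
    t=np.linalg.lstsq(np.c_[d1,-d2],o2-o1,rcond=None)[0]; p,q=o1+t[0]*d1,o2+t[1]*d2
    return (p+q)/2,np.linalg.norm(p-q)
def proj(n,X):
    p=P[n]; E=np.array(p['extrinsics']); c=(np.array(X)-E[:3,3])@E[:3,:3]; s=np.array([c[0],-c[1]])/-c[2]
    s=s*(1+p['k1']*(s@s)); return s*[p['fx'],p['fy']]+[p['cx'],p['cy']]
def blob(mask,roi,S=4):
    """biggest contour in roi (x0,y0,x1,y1) of float 'mask' score>0, upsampled; returns contour in px, filled area, centroid"""
    x0,y0,x1,y1=roi; m=cv2.resize(mask[y0:y1,x0:x1].astype(np.float32),None,fx=S,fy=S,interpolation=cv2.INTER_CUBIC)
    c=max(cv2.findContours((m>0).astype(np.uint8),cv2.RETR_EXTERNAL,cv2.CHAIN_APPROX_NONE)[0],key=cv2.contourArea)
    M=cv2.moments(c); f=lambda q:(np.array(q,float)+.5)/S-.5+[x0,y0]
    return f(c[:,0]),M['m00']/S/S,f([M['m10']/M['m00'],M['m01']/M['m00']])
def rect(n,c,z):
    X=plane(n,c,z)[:,:2]*1000; (ctr,wh,a)=cv2.minAreaRect(X.astype(np.float32))
    if wh[0]>wh[1]: wh=wh[::-1]; a+=90
    return np.round(ctr,1),np.round(wh,1),round((a+90)%180-90,1)   # angle a: direction of short side from world x
E
python3 - <<'E'
from h import *
T=avg('top');S=avg('side',4); np.save('T0',T);np.save('S0',S)
def val(im,pts): return [im[v-1:v+2,u-1:u+2].mean((0,1)).round().astype(int).tolist() for u,v in pts]
print('top table,board,case,spool,tape,nut,bar,pad,post',val(T,[(300,205),(240,160),(275,222),(308,250),(231,220),(344,200),(337,168),(249,143),(285,173)]))
print('side table,board,case,label,spool,tape,core,nut,stud',val(S,[(200,215),(255,225),(240,199),(245,192),(224,177),(272,203),(280,198),(176,200),(237,215)]))
E
```

```text
top table,board,case,spool,tape,nut,bar,pad,post [[135, 111, 92], [119, 99, 77], [114, 44, 39], [53, 64, 49], [50, 40, 32], [49, 41, 37], [133, 128, 131], [83, 78, 78], [112, 104, 95]]
side table,board,case,label,spool,tape,core,nut,stud [[169, 157, 145], [185, 173, 156], [139, 24, 26], [190, 167, 162], [75, 118, 90], [24, 21, 19], [107, 89, 68], [19, 18, 20], [130, 135, 139]]
```

Run:
```python
from h import *
T=np.load('T0.npy');S=np.load('S0.npy'); b=lambda a:cv2.GaussianBlur(a,(0,0),.8)
T,S=b(T),b(S); R,G,B=T.transpose(2,0,1); r,g,c=S.transpose(2,0,1); D=T.sum(2);d=S.sum(2)
ct=blob(R-G-47,(265,205,300,243)); cs=blob(r-g-60,(230,180,262,210))
print('case',rect('top',ct[0],.023),tri(ct[2],cs[2]))
lt=blob(np.where(R-G<47,1,-1)*1.,(275,214,287,231)); ls=blob(c-95,(238,184,254,198)); print(' label',lt[1:],ls[1:],tri(lt[2],ls[2]))
ct=blob(G-R+5,(290,236,318,266)); cs=blob(g-r-18,(218,168,245,186)); X=plane('top',ct[0],.029);
print('spool',rect('top',ct[0],.029),tri(ct[2],cs[2]),cs[1:])
ct=blob(230-D,(224,203,258,238)); cs=blob(250-d,(265,188,295,212))
print('tape',rect('top',ct[0],.019),tri(ct[2],cs[2]))
ct=blob(230-D,(338,184,370,217)); cs=blob(250-d,(160,184,190,212)); print('nut',rect('top',ct[0],.032),tri(ct[2],cs[2]))
X=plane('top',ct[0],.032)[:,:2]*1000; 
# hex angle: width function minima
w=[(np.ptp(X@[np.cos(t),np.sin(t)])) for t in np.radians(range(180))]; w=np.array(w); w6=w[:60]+w[60:120]+w[120:]; print(' nut flats',w6.argmin(),w6.min()/3,w6.max()/3)
hx=cv2.minEnclosingCircle(X.astype(np.float32)); print(hx)
ct=blob(B-R+22,(322,150,398,186)); print('bar',rect('top',ct[0],.008)); 
h=blob(-(B-R+22),(347,157,372,178)); print(' hole',rect('top',h[0],.004))
ct=blob(316-D,(226,118,322,200)); print('board',rect('top',ct[0],.008))
ct=blob(B-R+22,(260,143,288,170)); print('pillar',ct[1:],rect('top',ct[0],.04))
for n,roi in(('case',(236,135,264,150)),('tapepad',(285,128,308,150)),('off',(286,165,315,182))):
    q=blob(B-R+22,roi); print(n,rect('top',q[0],dict(case=.014,tapepad=.018,off=.027)[n]),q[2])
m=(T-T.min())/(T.max()-T.min())
v=np.hstack([ (B-R+22>0)[115:205,220:405], (D<316)[115:205,220:405]]).astype(np.uint8)*255
cv2.imwrite('pics/m.png',cv2.resize(v,None,fx=2.1,fy=2.1))
```

```text
case (array([ 411.5, -249.4]), array([42.5, 62.3]), -89.0) (array([ 0.41278009, -0.24868111,  0.00985171]), np.float64(0.0009213722494241438))
 label (72.3125, array([280.23854797, 221.96110631])) (40.5625, array([247.02998202, 185.12121212])) (array([ 0.40936879, -0.24520053,  0.04090472]), np.float64(0.006514009484334451))
spool (array([ 342.9, -305.7]), array([47.9, 49.5]), 0.1) (array([ 0.34345463, -0.30633345,  0.02199766]), np.float64(1.1347538758523601e-05)) (89.25, array([230.10880602, 177.31069094]))
tape (array([ 416.3, -150.2]), array([61.1, 62. ]), -89.9) (array([ 0.41915859, -0.14979263,  0.00101126]), np.float64(0.0012777373327031074))
nut (array([ 465.3, -428. ]), array([53.9, 69.9]), 38.5) (array([ 0.46892446, -0.4323496 ,  0.011304  ]), np.float64(0.0002758084038464749))
 nut flats 37 60.136646683729474 65.88696030668218
((464.8709716796875, -428.39788818359375), 34.98015594482422)
bar (array([ 554.2, -451.7]), array([ 58.3, 162.4]), -2.7)
 hole (array([ 555.2, -452.1]), array([33.3, 34. ]), 87.1)
board (array([ 576.4, -233.6]), array([179.4, 223.6]), 4.5)
pillar (405.625, array([273.80611197, 156.86709682])) (array([ 575.1, -236.6]), array([55.2, 58.3]), 6.6)
case (array([ 619.8, -167.7]), array([28.9, 53.3]), 4.7) [247.89365317 142.16522989]
tapepad (array([ 629.7, -290.5]), array([42.5, 42.8]), 90.0) [295.68421439 138.29023495]
off (array([ 534.7, -297.9]), array([31.4, 60.8]), 4.8) [299.24963727 173.3561092 ]
```

View pics/m.png

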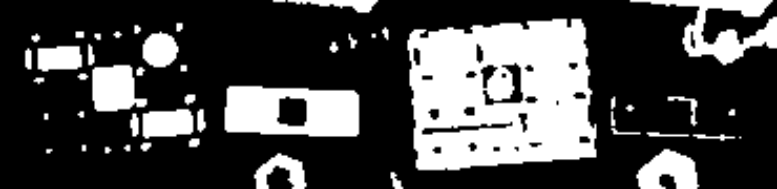

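Masks agree with the sizes given. The tray centre is about (577.5, -232.6) with yaw 4.4°. First I'll cross-check heights with two views at the pads and stud, then move above the case.

```bash
python3 - <<'E'
from h import *
T=np.load('T0.npy');S=np.load('S0.npy'); b=lambda a:cv2.GaussianBlur(a,(0,0),.8)
T,S=b(T),b(S); r,g,c=S.transpose(2,0,1)
for n,roi,t in(('case .014',(248,238,274,250),(247.9,142.2)),('off .027',(205,209,229,221),(299.25,173.36))):
    s=blob(c-r+10,roi); print(n,s[1:],tri(t,s[2]))
print('stud .081',tri((274.4,150.6),(237.7,209.5)))
print('tape core top',tri((240.5,220),(280,198.5)))
E
R='[274,257,-110]'
python3 -m crank '{"travel":[[274,257,-80],[274,257,-80],[274,257,-80],[274,257,-80],[274,257,-80],[274,257,-80],[274,257,-80],[274,257,-80],[274,257,-80],[274,257,-80],[274,257,-80],[274,257,-80]],"yaw":[75.7,75.7,75.7,75.7,75.7,75.7,75.7,75.7,75.7,75.7,75.7,75.7]}' 85
```

```text
case .014 (130.1875, array([260.41900704, 244.45179229])) (array([ 0.62194044, -0.16720583,  0.00691797]), np.float64(0.0008270470171744657))
off .027 (179.96875, array([216.34808561, 216.3792108 ])) (array([ 0.53708676, -0.29861555,  0.01669168]), np.float64(0.00013513523973503102))
stud .081 (array([ 0.58032219, -0.2321127 ,  0.074941  ]), np.float64(0.003801789985630813))
tape core top (array([ 0.41817871, -0.1489084 ,  0.01191545]), np.float64(0.0027272060055013865))
time: 1.8
tool_pos: [0.4116, -0.2501, 0.1516]
ee_rot: [0.702, 0.712, 0.0, 0.0]
force: [1.3, 0.3, 0.4]
opening: 0.0848
grasp_force: 0.0
```

Two-view heights (case pad, offcut pad, stud) read about 7–10 mm low throughout, from calibration error, but their differences match the text. Now I'll squeeze the case along its length to centre it.

```bash
python3 -m crank '{"travel":[[0,0,-50],[0,0,-100],[0,0,-130],[0,0,-146],[0,0,-146]],"yaw":[0,0,0,0,0]}' 85
python3 -m crank '{"travel":[[0,0,0],[0,0,0],[0,0,0],[0,0,0],[0,0,0],[0,0,0],[0,0,0],[0,0,0]],"yaw":[0,0,0,0,0,0,0,0]}' 50
```

```text
time: 2.3
tool_pos: [0.4094, -0.2491, 0.0033]
ee_rot: [0.702, 0.712, -0.001, -0.002]
force: [-0.5, 1.0, 0.5]
opening: 0.0852
grasp_force: 0.0
time: 3.1
tool_pos: [0.4131, -0.2506, 0.0069]
ee_rot: [0.702, 0.713, 0.0, 0.002]
force: [-0.6, -0.7, 6.5]
opening: 0.0643
grasp_force: 66.7
```

```bash
python3 -m crank '{"travel":[[0,0,0],[0,0,0],[0,0,0],[0,0,2],[0,0,40],[0,0,60],[0,0,60]],"yaw":[0,0,0,0,0,0,0]}' 85
python3 -m crank '{"travel":[[0,0,0],[0,0,0],[0,0,0],[0,0,0],[0,0,0],[0,0,0],[0,0,0],[0,0,0],[0,0,0],[0,0,0],[0,0,0],[0,0,0]],"yaw":[-90,-90,-90,-90,-90,-90,-90,-90,-90,-90,-90,-90]}' 85
python3 -m crank '{"travel":[[0,0,-30],[0,0,-50],[0,0,-56],[0,0,-56]],"yaw":[0,0,0,0]}' 85
python3 -m crank '{"travel":[[0,0,0],[0,0,0],[0,0,0],[0,0,0],[0,0,0],[0,0,0],[0,0,0],[0,0,0],[0,0,0],[0,0,0]],"yaw":[0,0,0,0,0,0,0,0,0,0]}' 35
python3 - <<'E'
from h import *
pic('top','c1');pic('side','c1s')
E
```

```text
time: 3.8
tool_pos: [0.4141, -0.2509, 0.068]
ee_rot: [0.701, 0.713, 0.001, 0.003]
force: [0.4, 0.5, -0.3]
opening: 0.0852
grasp_force: 0.0
time: 5.0
tool_pos: [0.4112, -0.2491, 0.0644]
ee_rot: [1.0, 0.008, -0.001, -0.0]
force: [0.7, 0.9, -0.4]
opening: 0.0851
grasp_force: 0.0
time: 5.4
tool_pos: [0.4108, -0.2489, 0.0082]
ee_rot: [1.0, 0.009, -0.001, -0.001]
force: [0.2, 0.0, -0.7]
opening: 0.0853
grasp_force: 0.0
time: 6.4
tool_pos: [0.4129, -0.2501, 0.0105]
ee_rot: [1.0, 0.008, 0.001, 0.001]
force: [-0.3, 1.2, 4.6]
opening: 0.0425
grasp_force: 61.3
```

```bash
python3 -m crank '{"travel":[[0,0,0],[0,0,0],[0,0,0],[0,0,2],[0,0,40],[0,0,80],[-30,-30,110],[-65,-65,120],[-100,-100,120],[-100,-150,120],[-100,-200,120],[-100,-250,120]],"yaw":[0,0,0,0,0,0,0,0,0,0,0,0]}' 85
cat > m.py <<'E'
from h import *
import sys
bl=lambda a:cv2.GaussianBlur(a,(0,0),.8)
def roi(x,y,z,h):
    u,v=proj('top',(x/1e3,y/1e3,z/1e3)); return max(0,int(u-h)),max(0,int(v-h)),int(u+h),int(v+h)
def look(k=6):
    T=bl(avg('top',k)); R,G,B=T.transpose(2,0,1); return T,dict(red=R-G-47,green=G-R+5,black=230-T.sum(2),white=B-R+22)
E
python3 - <<'E'
from m import *
T,m=look(); cv2.imwrite('pics/t2.png',T[:,:,::-1]); np.save('T1',T)
for n,c,(x,y),z in(('case','red',(412,-249),23),('spool','green',(343,-306),29),('tape','black',(417,-150),19),('nut','black',(467,-430),32)):
    q=blob(m[c],roi(x,y,z,21)); print(n,rect('top',q[0],z/1e3),(plane('top',q[2],z/1e3)*1e3).round(1))
E
```

```text
time: 7.7
tool_pos: [0.3111, -0.5001, 0.1296]
ee_rot: [1.0, 0.008, 0.0, 0.0]
force: [-0.1, -0.3, -0.0]
opening: 0.0849
grasp_force: 0.0
case (array([ 410.9, -251.8]), array([42.7, 62.3]), -89.2) [[ 410.8 -251.    23. ]]
spool (array([ 342.9, -305.7]), array([47.9, 49.5]), 0.1) [[ 342.9 -305.7   29. ]]
tape (array([ 417. , -149.9]), array([60.3, 61.6]), 45.3) [[ 416.8 -149.8   19. ]]
nut (array([ 465.3, -428.2]), array([53.3, 69.2]), 38.5) [[ 465.4 -428.3   32. ]][ WARN:0@2.417] global loadsave.cpp:1063 imwrite_ Unsupported depth image for selected encoder is fallbacked to CV_8U.
```

```bash
python3 -m crank '{"travel":[[30,50,0],[60,100,0],[90,150,0],[100,200,0],[100,250,0],[100,250,-10],[100,250,-60],[100,250,-100],[100,250,-120],[100,250,-120]],"yaw":[0,0,0,0,0,0,0,0,0,0]}' 85
python3 -m crank '{"travel":[[0,0,0],[0,0,0],[0,0,0],[0,0,0],[0,0,0],[0,0,0],[0,0,0],[0,0,0],[0,0,0],[0,0,30],[0,0,80],[0,0,110]],"yaw":[0,0,0,0,0,0,0,0,0,0,0,0]}' 35
python3 -m crank '{"travel":[[20,42,0],[60,84,0],[100,84,0],[150,84,0],[190,84,0],[208,84,0],[208,84,0],[208,84,0],[208,84,0],[208,84,0],[208,84,0],[208,84,0]],"yaw":[93.4,93.4,93.4,93.4,93.4,93.4,93.4,93.4,93.4,93.4,93.4,93.4]}'
python3 -m crank '{"travel":[[0,0,-40],[0,0,-66],[0,0,-66],[0,0,-66]],"yaw":[0,0,0,0]}'
python3 - <<'E'
from m import *
pic('top','t3');pic('side','s3')
a=cv2.imread('pics/t3.png')[110:210,215:335];b=cv2.imread('pics/s3.png')[150:270,190:310]
cv2.imwrite('pics/v3.png',np.hstack([cv2.resize(a,(400,400)),cv2.resize(b,(400,400))]))
E
```

```text
time: 9.0
tool_pos: [0.4085, -0.2449, 0.0071]
ee_rot: [1.0, 0.009, -0.003, -0.002]
force: [-0.1, 0.7, -0.7]
opening: 0.0853
grasp_force: 0.0
time: 10.2
tool_pos: [0.4131, -0.2491, 0.1231]
ee_rot: [1.0, 0.008, 0.002, 0.001]
force: [0.7, -0.1, -1.0]
opening: 0.0421
grasp_force: 61.5
time: 11.4
tool_pos: [0.6201, -0.1645, 0.1202]
ee_rot: [0.68, 0.733, 0.0, 0.0]
force: [0.3, -0.7, -0.5]
opening: 0.0424
grasp_force: 61.5
time: 11.8
tool_pos: [0.6197, -0.1644, 0.0537]
ee_rot: [0.681, 0.733, -0.0, -0.0]
force: [0.8, -0.7, 1.1]
opening: 0.0422
grasp_force: 61.5
```

View pics/v3.png

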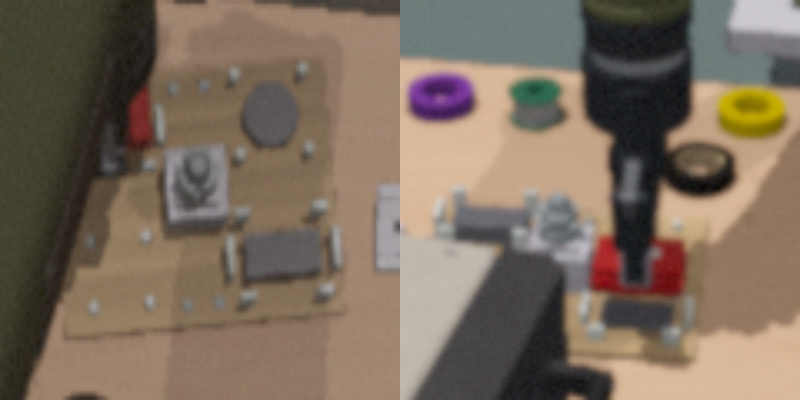

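The case is held level over its nest: in the side view (right panel) its centre is at 638 and the pad's at 639. Lowering it.

```bash
python3 -m crank '{"travel":[[0,0,-10],[0,0,-18],[0,0,-23],[0,0,-26],[0,0,-28],[0,0,-30],[0,0,-31],[0,0,-31]],"yaw":[0,0,0,0,0,0,0,0]}'
python3 -c "
from h import *;s=bot.sense();print(s['force'],s['wrist_torque'],s['tool_pos'])"
```

```text
time: 12.7
tool_pos: [0.6201, -0.1644, 0.0253]
ee_rot: [0.68, 0.733, 0.0, 0.001]
force: [-3.7, 0.6, 16.0]
opening: 0.0426
grasp_force: 63.3
[-3.7274613   0.61114177 15.99365671] [0.20747277 0.99057558 0.07891233] [ 0.62009626 -0.16443727  0.02526978]
```

```bash
python3 -m crank '{"travel":[[0,0,0],[0,0,0],[0,0,0],[0,0,5],[0,0,40],[0,0,80],[0,0,110],[-40,-30,110],[-80,-60,110],[-120,-90,110],[-160,-120,110],[-200,-150,110]],"yaw":[0,0,0,0,0,0,0,0,0,0,0,0]}' 75
python3 -m crank '{"travel":[[-40,-30,0],[-80,-60,0],[-120,-90,0],[-120,-130,0],[-120,-160,0]],"yaw":[0,0,0,0,0]}' 85
cat >> m.py <<'E'
def report(things):
    T,m=look(); np.save('Tl',T)
    for n,c,(x,y),z in things:
        q=blob(m[c],roi(x,y,z,21)); print(n,rect('top',q[0],z/1e3),(plane('top',q[2],z/1e3)*1e3).round(1))
    return T
def crop(name,fr):
    S=pic('side'); T=fr.astype(np.uint8)
    cv2.imwrite('pics/'+name+'.png',np.hstack([cv2.resize(T[110:210,215:335],(400,400)),cv2.resize(S[150:270,190:310],(400,400))])[:,:,::-1])
E
python3 - <<'E'
from m import *
T=report([('case','red',(619,-166),37),('spool','green',(343,-306),29),('tape','black',(417,-150),19),('nut','black',(467,-430),32)])
crop('v4',T)
E
```

```text
time: 13.9
tool_pos: [0.4183, -0.3151, 0.1325]
ee_rot: [0.68, 0.734, -0.0, 0.0]
force: [-1.1, -0.8, 0.3]
opening: 0.0749
grasp_force: 0.0
time: 14.4
tool_pos: [0.2983, -0.4763, 0.1327]
ee_rot: [0.681, 0.732, -0.0, 0.0]
force: [1.2, -0.6, -0.4]
opening: 0.085
grasp_force: 0.0
case (array([ 618.4, -165.9]), array([42.9, 62.4]), 4.1) [[ 617.3 -166.    37. ]]
spool (array([ 342.9, -305.7]), array([47.9, 49.5]), 0.1) [[ 343.  -305.7   29. ]]
tape (array([ 417. , -149.9]), array([60.3, 61.6]), 45.3) [[ 416.8 -149.8   19. ]]
nut (array([ 465.4, -428.2]), array([53.4, 69.2]), 38.5) [[ 465.4 -428.3   32. ]]
```

View pics/v4.png

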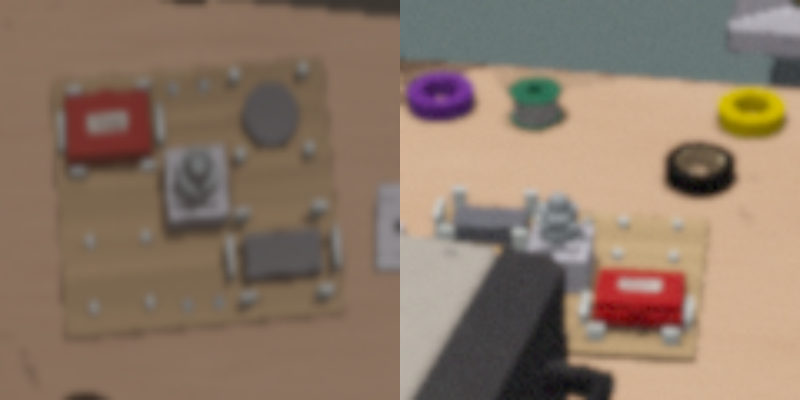

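The case is seated between its walls: top crop (108,128), level in the side crop (640,295). Next is the tape: squeeze across tray y, then grasp across tray x.

```bash
python3 -m crank '{"travel":[[20,50,0],[40,95,0],[60,140,0],[80,185,0],[100,230,0],[118,275,0],[118,320,0],[118,327,0],[118,327,0],[118,327,0],[118,327,-20],[118,327,-60]],"yaw":[-90,-90,-90,-90,-90,-90,-90,-90,-90,-90,-90,-90]}' 85
python3 -m crank '{"travel":[[0,0,-40],[0,0,-60],[0,0,-66],[0,0,-66]],"yaw":[0,0,0,0]}' 85
python3 -m crank '{"travel":[[0,0,0],[0,0,0],[0,0,0],[0,0,0],[0,0,0],[0,0,0],[0,0,0],[0,0,0]],"yaw":[0,0,0,0,0,0,0,0]}' 45
python3 -m crank '{"travel":[[0,0,0],[0,0,0],[0,0,0],[0,0,2],[0,0,40],[0,0,50],[0,0,50]],"yaw":[0,0,0,0,0,0,0]}' 85
python3 -m crank '{"travel":[[0,0,0],[0,0,0],[0,0,0],[0,0,0],[0,0,0],[0,0,0],[0,0,0],[0,0,0],[0,0,0],[0,0,0],[0,0,0],[0,0,0]],"yaw":[90,90,90,90,90,90,90,90,90,90,90,90]}'
python3 -m crank '{"travel":[[0,0,-30],[0,0,-46],[0,0,-50],[0,0,-50]],"yaw":[0,0,0,0]}' 85
python3 -m crank '{"travel":[[0,0,0],[0,0,0],[0,0,0],[0,0,0],[0,0,0],[0,0,0],[0,0,0],[0,0,0],[0,0,0],[0,0,30],[0,0,80],[0,0,120]],"yaw":[0,0,0,0,0,0,0,0,0,0,0,0]}' 45
```

```text
time: 15.95
tool_pos: [0.4208, -0.1472, 0.0744]
ee_rot: [0.999, 0.037, 0.004, 0.001]
force: [1.3, -0.4, -1.4]
opening: 0.0851
grasp_force: 0.0
time: 16.35
tool_pos: [0.417, -0.1464, 0.006]
ee_rot: [0.999, 0.038, -0.001, -0.0]
force: [0.4, -0.4, 0.1]
opening: 0.0851
grasp_force: 0.0
time: 17.15
tool_pos: [0.4193, -0.1477, 0.0084]
ee_rot: [0.999, 0.038, 0.002, 0.001]
force: [-1.4, 0.9, 10.3]
opening: 0.057
grasp_force: 61.6
time: 17.85
tool_pos: [0.4197, -0.1479, 0.0579]
ee_rot: [0.999, 0.038, 0.002, 0.001]
force: [0.4, 0.1, -1.2]
opening: 0.0853
grasp_force: 0.0
time: 19.05
tool_pos: [0.417, -0.147, 0.0552]
ee_rot: [0.68, 0.733, -0.0, -0.001]
force: [-0.6, -0.2, -0.3]
opening: 0.0849
grasp_force: 0.0
time: 19.45
tool_pos: [0.4169, -0.147, 0.0055]
ee_rot: [0.68, 0.733, -0.0, -0.001]
force: [-0.0, 0.3, 1.0]
opening: 0.0851
grasp_force: 0.0
time: 20.65
tool_pos: [0.4181, -0.1474, 0.1289]
ee_rot: [0.68, 0.733, 0.0, 0.001]
force: [1.6, -1.0, -0.7]
opening: 0.057
grasp_force: 64.6
```

```bash
python3 -m crank '{"travel":[[40,-27,0],[80,-54,0],[120,-80,0],[160,-106,0],[200,-132,0],[212,-140,0],[212,-140,-30],[212,-140,-70],[212,-140,-88],[212,-140,-88],[212,-140,-88]],"yaw":[0,0,0,0,0,0,0,0,0,0,0]}'
python3 -m crank '{"travel":[[0,0,-5],[0,0,-8],[0,0,-10],[0,0,-12],[0,0,-14],[0,0,-15],[0,0,-15]],"yaw":[0,0,0,0,0,0,0]}'
```

```text
time: 21.75
tool_pos: [0.6301, -0.2874, 0.039]
ee_rot: [0.68, 0.733, 0.0, 0.0]
force: [-0.3, -1.1, -0.3]
opening: 0.0564
grasp_force: 64.6
time: 22.45
tool_pos: [0.6302, -0.2874, 0.0258]
ee_rot: [0.68, 0.733, 0.0, 0.001]
force: [-3.8, 1.2, 11.6]
opening: 0.0571
grasp_force: 65.9
```

```bash
python3 -m crank '{"travel":[[0,0,0],[0,0,0],[0,0,0],[0,0,5],[0,0,40],[0,0,80],[0,0,115],[-40,-25,115],[-85,-45,115],[-130,-65,115],[-175,-85,115],[-220,-105,115]],"yaw":[0,0,0,0,0,0,0,0,0,0,0,0]}' 80
python3 -m crank '{"travel":[[-40,-25,0],[-80,-50,0],[-110,-80,0]],"yaw":[0,0,0]}' 85
python3 - <<'E'
from m import *
T=report([('case','red',(619,-166),37),('spool','green',(343,-306),29),('tape','black',(629,-290),37),('nut','black',(467,-430),32)])
crop('v5',T)
E
```

```text
time: 23.65
tool_pos: [0.4082, -0.3929, 0.1386]
ee_rot: [0.68, 0.733, -0.0, 0.0]
force: [0.4, -0.6, 0.3]
opening: 0.0801
grasp_force: 0.0
time: 23.95
tool_pos: [0.2973, -0.4722, 0.1387]
ee_rot: [0.68, 0.733, 0.0, -0.0]
force: [0.5, -0.4, 0.3]
opening: 0.0846
grasp_force: 0.0
case (array([ 618.4, -165.9]), array([42.9, 62.3]), 4.3) [[ 617.3 -166.    37. ]]
spool (array([ 342.9, -305.7]), array([47.9, 49.5]), 0.1) [[ 343.  -305.7   29. ]]
tape (array([ 622.5, -286.4]), array([64.7, 72.4]), 78.7) [[ 623.5 -286.7   37. ]]
nut (array([ 465.4, -428.2]), array([53.4, 69.2]), 38.5) [[ 465.4 -428.3   32. ]]
```

View pics/v5.png

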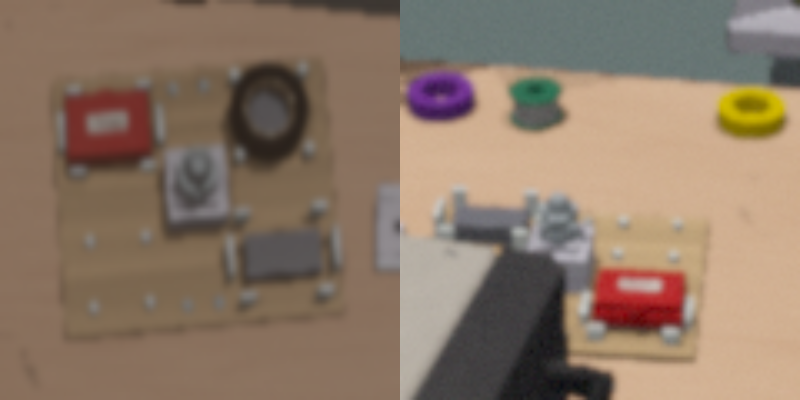

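The tape sits between its four posts: centre (270,113), mean of the posts (271,112). Next the spool, with a smaller opening to clear the purple ring.

```bash
python3 -m crank '{"travel":[[20,50,0],[40,100,0],[43,150,0],[43,169,0],[43,169,0],[43,169,0],[43,169,0],[43,169,0],[43,169,0],[43,169,0],[43,169,-20],[43,169,-60]],"yaw":[-90,-90,-90,-90,-90,-90,-90,-90,-90,-90,-90,-90]}' 68
python3 -m crank '{"travel":[[0,0,-40],[0,0,-60],[0,0,-70],[0,0,-70]],"yaw":[0,0,0,0]}'
python3 -m crank '{"travel":[[0,0,0],[0,0,0],[0,0,0],[0,0,0],[0,0,0],[0,0,0],[0,0,0],[0,0,0]],"yaw":[0,0,0,0,0,0,0,0]}' 35
python3 -m crank '{"travel":[[0,0,0],[0,0,0],[0,0,0],[0,0,2],[0,0,40],[0,0,60],[0,0,60]],"yaw":[0,0,0,0,0,0,0]}' 68
python3 -m crank '{"travel":[[0,0,0],[0,0,0],[0,0,0],[0,0,0],[0,0,0],[0,0,0],[0,0,0],[0,0,0],[0,0,0],[0,0,0],[0,0,0],[0,0,0]],"yaw":[90,90,90,90,90,90,90,90,90,90,90,90]}'
python3 -m crank '{"travel":[[0,0,-40],[0,0,-56],[0,0,-60],[0,0,-60]],"yaw":[0,0,0,0]}'
python3 -m crank '{"travel":[[0,0,0],[0,0,0],[0,0,0],[0,0,0],[0,0,0],[0,0,0],[0,0,0],[0,0,0],[0,0,0],[0,0,30],[0,0,70],[0,0,100]],"yaw":[0,0,0,0,0,0,0,0,0,0,0,0]}' 35
```

```text
time: 25.5
tool_pos: [0.3465, -0.3046, 0.0803]
ee_rot: [0.999, 0.038, 0.003, 0.003]
force: [1.4, -0.8, -0.9]
opening: 0.0677
grasp_force: 0.0
time: 25.9
tool_pos: [0.3428, -0.3019, 0.0074]
ee_rot: [0.999, 0.039, -0.001, -0.001]
force: [0.1, 0.7, 0.4]
opening: 0.0681
grasp_force: 0.0
time: 26.7
tool_pos: [0.3443, -0.3041, 0.01]
ee_rot: [0.999, 0.038, 0.002, 0.001]
force: [-0.2, 1.3, 7.8]
opening: 0.0467
grasp_force: 62.1
time: 27.4
tool_pos: [0.3448, -0.3051, 0.0709]
ee_rot: [0.999, 0.038, 0.002, 0.002]
force: [0.6, -0.6, 0.3]
opening: 0.0684
grasp_force: 0.0
time: 28.6
tool_pos: [0.3423, -0.3028, 0.0674]
ee_rot: [0.68, 0.733, -0.0, -0.001]
force: [0.0, -0.3, 0.4]
opening: 0.0678
grasp_force: 0.0
time: 29.0
tool_pos: [0.3422, -0.3027, 0.0076]
ee_rot: [0.68, 0.733, -0.0, -0.001]
force: [0.3, 0.4, 0.5]
opening: 0.0685
grasp_force: 0.0
time: 30.2
tool_pos: [0.3433, -0.3037, 0.1105]
ee_rot: [0.68, 0.733, -0.0, 0.001]
force: [0.5, -0.6, -1.8]
opening: 0.0466
grasp_force: 62.4
```

```bash
python3 -m crank '{"travel":[[40,28,0],[80,56,0],[120,84,0],[160,112,0],[183,132,0],[183,132,0],[183,132,-40],[183,132,-70],[183,132,-78],[183,132,-78],[183,132,-78]],"yaw":[0,0,0,0,0,0,0,0,0,0,0]}'
python3 -m crank '{"travel":[[0,0,-5],[0,0,-8],[0,0,-10],[0,0,-12],[0,0,-14],[0,0,-15],[0,0,-15]],"yaw":[0,0,0,0,0,0,0]}'
```

```text
time: 31.3
tool_pos: [0.5265, -0.172, 0.0315]
ee_rot: [0.68, 0.733, 0.0, 0.001]
force: [0.2, 0.1, -1.1]
opening: 0.0467
grasp_force: 62.4
time: 32.0
tool_pos: [0.5273, -0.1721, 0.0176]
ee_rot: [0.68, 0.733, 0.0, 0.002]
force: [-1.5, -0.8, 14.7]
opening: 0.0461
grasp_force: 64.0
```

```bash
python3 -m crank '{"travel":[[0,0,0],[0,0,0],[0,0,0],[0,0,5],[0,0,50],[0,0,90],[0,0,115],[-40,-25,115],[-85,-45,115],[-130,-65,115],[-160,-100,115],[-190,-140,115]],"yaw":[0,0,0,0,0,0,0,0,0,0,0,0]}' 68
python3 -m crank '{"travel":[[-20,-45,0],[-40,-90,0],[-40,-135,0],[-40,-160,0]],"yaw":[0,0,0,0]}' 85
python3 - <<'E'
from m import *
T=report([('case','red',(619,-166),37),('spool','green',(526,-174),37),('nut','black',(467,-430),32)])
R,G,B=T.transpose(2,0,1); w=B-R+22
q=blob(w,(322,150,398,186)); print('bar',rect('top',q[0],.008),(plane('top',q[2],.008)*1e3).round(1)); h=blob(-w,(347,157,372,178)); print('hole',rect('top',h[0],.004),(plane('top',h[2],.004)*1e3).round(1))
for nm,r,z in(('off',(286,165,315,182),.027),): q=blob(w,r);print(nm,rect('top',q[0],z))
crop('v6',T)
E
```

```text
time: 33.2
tool_pos: [0.334, -0.3111, 0.1306]
ee_rot: [0.679, 0.734, 0.0, -0.0]
force: [1.6, -1.2, -0.9]
opening: 0.068
grasp_force: 0.0
time: 33.6
tool_pos: [0.2951, -0.475, 0.1306]
ee_rot: [0.681, 0.732, -0.0, 0.001]
force: [0.3, -0.0, 1.1]
opening: 0.0848
grasp_force: 0.0
case (array([ 618.4, -165.9]), array([42.9, 62.3]), 4.3) [[ 617.3 -166.    37. ]]
spool (array([ 522.9, -173.4]), array([48.1, 51.1]), -89.9) [[ 523.2 -173.3   37. ]]
nut (array([ 465.4, -428.2]), array([53.4, 69.2]), 38.5) [[ 465.4 -428.3   32. ]]
bar (array([ 554.2, -451.7]), array([ 58.2, 162.3]), -2.7) [[ 554.2 -451.7    8. ]]
hole (array([ 555.2, -452.1]), array([33.3, 34.1]), 87.7) [[ 555.1 -452.2    4. ]]
off (array([ 534.7, -297.7]), array([31.1, 60.4]), 4.7)
```

View pics/v6.png

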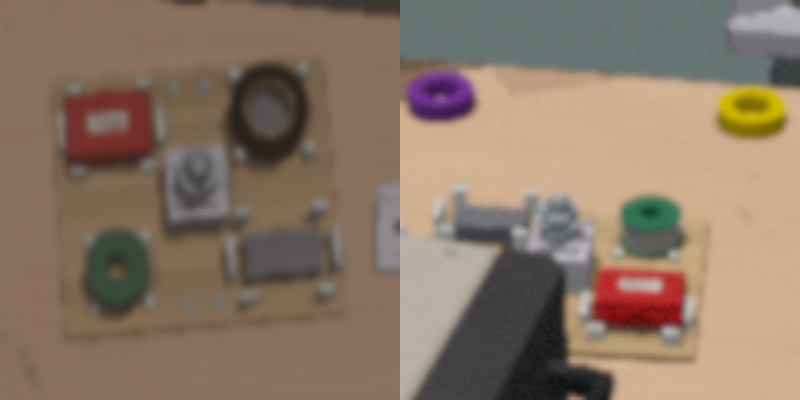

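All three parts are seated: the spool at crop (117,268) is centred between its posts. Now the bar: grip it across its width at the middle.

```bash
python3 -m crank '{"travel":[[45,4,0],[90,8,0],[135,12,0],[180,16,0],[225,20,0],[259,22,0],[259,22,0],[259,22,-40],[259,22,-80],[259,22,-110],[259,22,-122],[259,22,-122]],"yaw":[-7.1,-7.1,-7.1,-7.1,-7.1,-7.1,-7.1,-7.1,-7.1,-7.1,-7.1,-7.1]}' 85
python3 -m crank '{"travel":[[0,0,-6],[0,0,-12],[0,0,-12]],"yaw":[0,0,0]}'
python3 -m crank '{"travel":[[0,0,0],[0,0,0],[0,0,0],[0,0,0],[0,0,0],[0,0,0],[0,0,0],[0,0,0]],"yaw":[0,0,0,0,0,0,0,0]}' 45
```

```text
time: 35.15
tool_pos: [0.5534, -0.4479, 0.0069]
ee_rot: [0.724, 0.69, -0.0, -0.002]
force: [0.4, -0.7, -0.2]
opening: 0.0852
grasp_force: 0.0
time: 35.45
tool_pos: [0.5548, -0.4493, -0.0033]
ee_rot: [0.724, 0.69, -0.0, 0.0]
force: [0.2, 0.5, 0.2]
opening: 0.0851
grasp_force: 0.0
time: 36.25
tool_pos: [0.5557, -0.4499, -0.0024]
ee_rot: [0.724, 0.69, 0.0, 0.001]
force: [0.6, 0.2, 5.1]
opening: 0.054
grasp_force: 63.9
```

```bash
python3 -m crank '{"travel":[[0,0,30],[0,0,70],[0,0,105],[3,35,110],[8,80,110],[13,125,110],[18,170,110],[23,205,110],[23,219,110],[23,219,110],[23,219,90],[23,219,90]],"yaw":[0,0,0,7.1,7.1,7.1,7.1,7.1,7.1,7.1,7.1,7.1]}'
python3 - <<'E'
from m import *
s=bot.sense();print(s['tool_pos'])
T=pic('top');S=pic('side')
cv2.imwrite('pics/v7.png',np.hstack([cv2.resize(T[100:220,215:335],(400,400)),cv2.resize(S[120:240,180:300],(400,400))])[:,:,::-1])
E
```

```text
time: 37.45
tool_pos: [0.576, -0.231, 0.0839]
ee_rot: [0.68, 0.733, -0.001, -0.002]
force: [-0.4, 0.8, -2.8]
opening: 0.054
grasp_force: 64.0
[ 0.5759581  -0.23099285  0.08393641]
```

View pics/v7.png

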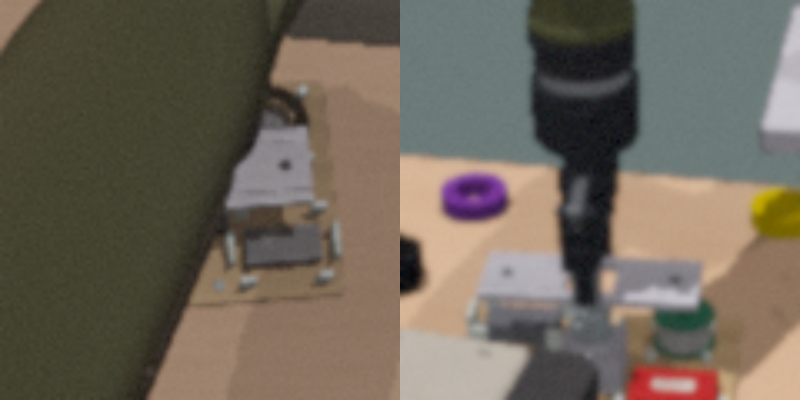

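The bar hangs level over the pillar with its hole above the stud. Lowering in steps.

```bash
python3 -m crank '{"travel":[[0,0,-5],[0,0,-12],[0,0,-22],[0,0,-32],[0,0,-36],[0,0,-36]],"yaw":[0,0,0,0,0,0]}'
python3 -m crank '{"travel":[[0,0,-3],[0,0,-6],[0,0,-9],[0,0,-12],[0,0,-14],[0,0,-15],[0,0,-15]],"yaw":[0,0,0,0,0,0,0]}'
python3 -c "
from h import *;s=bot.sense();print(s['force'],s['wrist_torque'],s['tool_pos'])"
```

```text
time: 38.15
tool_pos: [0.5776, -0.2301, 0.0493]
ee_rot: [0.68, 0.733, -0.0, -0.001]
force: [0.6, 0.7, -2.5]
opening: 0.0541
grasp_force: 64.0
time: 38.85
tool_pos: [0.5786, -0.2304, 0.0376]
ee_rot: [0.68, 0.733, 0.0, 0.001]
force: [-2.2, 2.4, 11.1]
opening: 0.054
grasp_force: 65.7
[-2.24091711  2.37669835 11.08736035] [ 0.29423686  0.62354034 -0.02584094] [ 0.57861012 -0.23043768  0.03756652]
```

```bash
python3 -m crank '{"travel":[[0,0,0],[0,0,0],[0,0,0],[0,0,5],[0,0,50],[0,0,95],[0,0,115],[-40,-40,115],[-85,-70,115],[-130,-100,115],[-175,-130,115],[-215,-160,115]],"yaw":[0,0,0,0,0,0,0,0,0,0,0,0]}' 82
python3 -m crank '{"travel":[[-40,-30,0],[-80,-60,0],[-80,-85,0]],"yaw":[0,0,0]}' 85
python3 - <<'E'
from m import *
print(bot.sense()['joint_positions'],bot.sense()['tool_pos'])
T=report([('case','red',(619,-166),37),('spool','green',(526,-174),37),('nut','black',(467,-430),32)])
crop('v8',T)
R,G,B=T.transpose(2,0,1); w=B-R+22; S=bl(avg('side',2)); sw=S[:,:,2]-S[:,:,0]+15
# nut bore hole in top
u,v=proj('top',(.467,-.430,.032)); 
h=blob(-(230-T.sum(2)),(int(u-7),int(v-7),int(u+8),int(v+8))); print('bore',(plane('top',h[2],.032)*1e3).round(1),h[1])
E
```

```text
time: 40.05
tool_pos: [0.3762, -0.38, 0.1506]
ee_rot: [0.68, 0.733, -0.0, 0.0]
force: [0.6, 0.2, 0.9]
opening: 0.0818
grasp_force: 0.0
time: 40.35
tool_pos: [0.2929, -0.4648, 0.1506]
ee_rot: [0.682, 0.732, -0.0, -0.001]
force: [0.8, 0.2, 0.2]
opening: 0.0848
grasp_force: 0.0
[-1.00744921  0.3489596  -0.22705434  0.99740427 -0.00164289  0.49289596] [ 0.29292634 -0.46475404  0.15055986]
case (array([ 619.7, -165.1]), array([39.8, 65. ]), 10.8) [[ 620.  -164.7   37. ]]
spool (array([ 535.1, -173.3]), array([48. , 76.8]), -89.5) [[ 529.  -174.4   37. ]]
nut (array([ 465.3, -428.2]), array([53.7, 69.3]), 37.3) [[ 465.2 -428.2   32. ]]
bore [[ 464.1 -428.3   32. ]] 97.0625
```

View pics/v8.png

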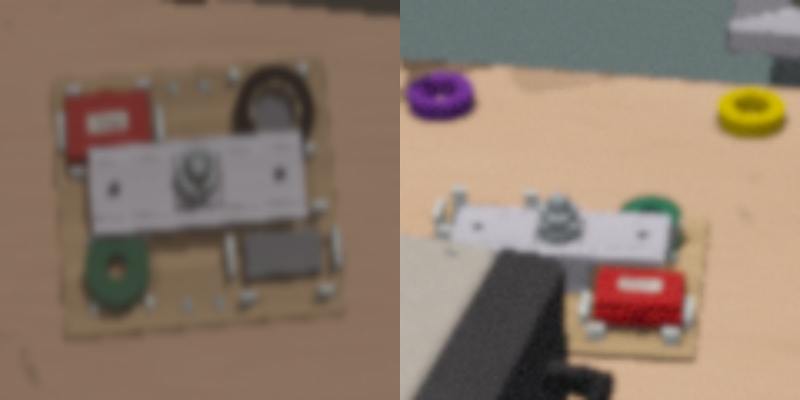

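The bar lies flat along the long side with the stud through its hole, centred on the pillar: crop (197,182). Before going for the nut I'll check the settled pose.

```bash
python3 -c "
from h import *;s=bot.sense();print(s['tool_pos'],s['time'])"
```

```text
[ 0.29855355 -0.46327156  0.15028026] 40.8
```

```bash
python3 -m crank '{"travel":[[45,9,0],[90,18,0],[135,27,0],[170,34,-20],[170,34,-50],[170,34,-70],[170,34,-70],[170,34,-70]],"yaw":[-25.9,-25.9,-25.9,-25.9,-25.9,-25.9,-25.9,-25.9]}' 80
python3 -m crank '{"travel":[[0,0,-35],[0,0,-60],[0,0,-72],[0,0,-72]],"yaw":[0,0,0,0]}' 80
python3 -m crank '{"travel":[[0,0,0],[0,0,0],[0,0,0],[0,0,0],[0,0,0],[0,0,0],[0,0,0],[0,0,0]],"yaw":[0,0,0,0,0,0,0,0]}' 40
python3 -m crank '{"travel":[[0,0,0],[0,0,0],[0,0,0],[0,0,2],[0,0,40],[0,0,60],[0,0,60],[0,0,60]],"yaw":[0,0,0,0,0,0,0,0]}' 80
python3 -m crank '{"travel":[[0,0,0],[0,0,0],[0,0,0],[0,0,0],[0,0,0],[0,0,0],[0,0,0],[0,0,0],[0,0,0]],"yaw":[60,60,60,60,60,60,60,60,60]}'
python3 -m crank '{"travel":[[0,0,-40],[0,0,-56],[0,0,-60],[0,0,-60]],"yaw":[0,0,0,0]}'
python3 -m crank '{"travel":[[0,0,0],[0,0,0],[0,0,0],[0,0,0],[0,0,0],[0,0,0],[0,0,0],[0,0,0]],"yaw":[0,0,0,0,0,0,0,0]}' 40
```

```text
time: 41.6
tool_pos: [0.4681, -0.4296, 0.0804]
ee_rot: [0.827, 0.563, -0.0, -0.0]
force: [0.4, 0.3, -0.0]
opening: 0.0795
grasp_force: 0.0
time: 42.0
tool_pos: [0.4674, -0.4299, 0.0079]
ee_rot: [0.827, 0.562, -0.0, -0.001]
force: [-0.3, 0.5, -0.1]
opening: 0.0797
grasp_force: 0.0
time: 42.8
tool_pos: [0.4695, -0.4318, 0.0107]
ee_rot: [0.827, 0.562, 0.0, 0.002]
force: [-0.8, -0.5, 6.3]
opening: 0.0526
grasp_force: 64.8
time: 43.6
tool_pos: [0.4682, -0.4305, 0.0686]
ee_rot: [0.827, 0.562, 0.0, 0.0]
force: [0.2, -0.2, 0.4]
opening: 0.08
grasp_force: 0.0
time: 44.5
tool_pos: [0.4673, -0.4297, 0.067]
ee_rot: [0.436, 0.9, 0.0, -0.001]
force: [-0.6, 0.6, 0.3]
opening: 0.08
grasp_force: 0.0
time: 44.9
tool_pos: [0.4675, -0.4298, 0.0075]
ee_rot: [0.436, 0.9, 0.0, -0.001]
force: [-0.5, -0.4, 1.2]
opening: 0.0801
grasp_force: 0.0
time: 45.7
tool_pos: [0.4692, -0.4314, 0.0101]
ee_rot: [0.435, 0.9, -0.001, 0.002]
force: [-0.4, 0.8, 5.1]
opening: 0.0529
grasp_force: 65.2
```

```bash
python3 -m crank '{"travel":[[0,0,40],[0,0,80],[0,0,105],[25,45,105],[48,88,105],[72,131,105],[95,174,105],[110,199.5,105],[110,199.5,105],[110,199.5,105],[110,199.5,100],[110,199.5,100]],"yaw":[0,0,0,0,0,0,0,0,0,0,0,0]}'
python3 - <<'E'
from m import *
s=bot.sense();print(s['tool_pos'],s['force'])
T=pic('top');S=pic('side')
cv2.imwrite('pics/v9.png',np.hstack([cv2.resize(T[100:220,215:335],(400,400)),cv2.resize(S[130:230,190:290],(400,400))])[:,:,::-1])
E
```

```text
time: 46.9
tool_pos: [0.5768, -0.2318, 0.1074]
ee_rot: [0.436, 0.9, -0.0, -0.001]
force: [-0.7, 0.4, -1.3]
opening: 0.0524
grasp_force: 64.4
[ 0.57675267 -0.23178839  0.10736885] [-0.67937124  0.37190265 -1.32247957]
```

View pics/v9.png

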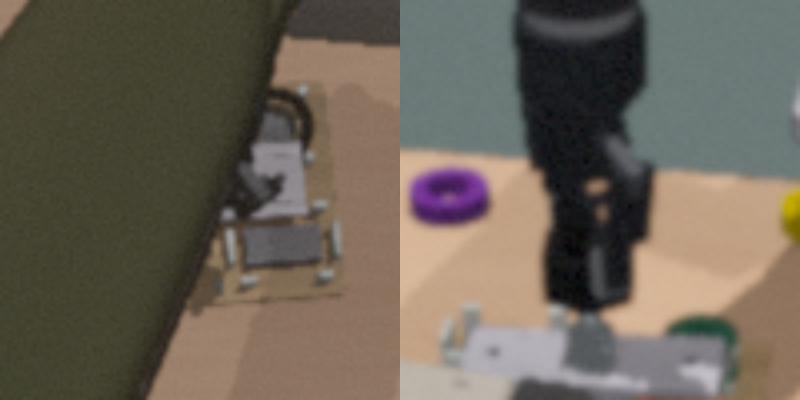

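The nut hangs over the stud: side crop shows the nut at about (588,275) and the stud top at (592,325). Lowering to the crests.

```bash
python3 -m crank '{"travel":[[0,0,-10],[0,0,-18],[0,0,-25],[0,0,-25],[0,0,-25]],"yaw":[0,0,0,0,0]}'
python3 -m crank '{"travel":[[0,0,-3],[0,0,-6],[0,0,-9],[0,0,-11],[0,0,-11],[0,0,-11]],"yaw":[0,0,0,0,0,0]}'
python3 -c "
from h import *;s=bot.sense();print(s['force'],s['wrist_torque'],s['tool_pos'])"
```

```text
time: 47.5
tool_pos: [0.5777, -0.2307, 0.0829]
ee_rot: [0.435, 0.9, -0.0, -0.0]
force: [0.1, -0.7, -1.5]
opening: 0.0527
grasp_force: 64.4
time: 48.1
tool_pos: [0.5783, -0.2309, 0.0741]
ee_rot: [0.435, 0.9, 0.0, 0.001]
force: [-2.7, 1.3, 7.9]
opening: 0.0526
grasp_force: 65.8
[-2.72012506  1.34462821  7.89507102] [ 0.20514343  0.54241817 -0.03381507] [ 0.57832094 -0.23085683  0.07409082]
```

The nut rests on the crests: its bottom is at about 64 mm and the crests put it at 64.5. Turning anticlockwise under a light push.

```bash
python3 -m crank '{"travel":[[0,0,-1],[0,0,-2],[0,0,-2],[0,0,-2],[0,0,-2]],"yaw":[4,8,12,16,16]}' | grep -E "pos|force|rot"
python3 -m crank '{"travel":[[0,0,0],[0,0,0],[0,0,0],[0,0,0],[0,0,0]],"yaw":[4,8,12,16,16]}' | grep -E "pos|force|rot"
```

```text
tool_pos: [0.5784, -0.2325, 0.0733]
ee_rot: [0.305, 0.952, -0.002, 0.002]
force: [-4.7, -1.6, 12.8]
grasp_force: 66.2
tool_pos: [0.5799, -0.2315, 0.0711]
ee_rot: [0.17, 0.985, -0.0, 0.002]
force: [2.9, -0.1, -0.7]
grasp_force: 64.5
```

```bash
python3 -m crank '{"travel":[[0,0,-3],[0,0,-6],[0,0,-8],[0,0,-10],[0,0,-10],[0,0,-10]],"yaw":[0,0,0,0,0,0]}' | grep -E "pos|force|rot"
python3 -c "
from h import *;s=bot.sense();print(s['wrist_torque'])"
```

```text
tool_pos: [0.5781, -0.2312, 0.0633]
ee_rot: [0.17, 0.985, -0.001, 0.001]
force: [-3.8, 0.1, 18.4]
grasp_force: 66.9
[0.15039803 0.84433033 0.03533917]
```

Dropped in: z fell 10.5 mm. Now turning clockwise.

```bash
python3 -m crank '{"travel":[[0,0,0],[0,0,0],[0,0,0],[0,0,0],[0,0,-0.5],[0,0,-1],[0,0,-1],[0,0,-1]],"yaw":[-6,-12,-18,-24,-30,-36,-42,-42]}' | grep -E "pos|force|rot"
python3 -c "
from h import *;s=bot.sense();print(s['wrist_torque'])"
python3 -m crank '{"travel":[[0,0,0],[0,0,-0.5],[0,0,-1],[0,0,-1],[0,0,-1.5],[0,0,-1.5]],"yaw":[-6,-12,-18,-24,-30,-30]}' | grep -E "pos|force|rot"
python3 -c "
from h import *;s=bot.sense();print(s['wrist_torque'])"
```

```text
tool_pos: [0.582, -0.2315, 0.0623]
ee_rot: [0.513, 0.859, 0.001, 0.004]
force: [2.7, 0.8, 11.4]
grasp_force: 65.9
[-2.75737186e-02 -7.31409636e-01 -2.56090480e-04]
tool_pos: [0.5807, -0.2323, 0.0606]
ee_rot: [0.718, 0.696, 0.001, 0.003]
force: [1.1, -2.3, 11.6]
grasp_force: 66.0
[-0.36512142 -0.27387803 -0.1474706 ]
```

```bash
python3 -m crank '{"travel":[[0,0,-0.5],[0,0,-1],[0,0,-1],[0,0,-1],[0,0,-1]],"yaw":[-5,-10,-15,-20,-20]}' | grep -E "pos|force|rot"
python3 -c "
from h import *;s=bot.sense();print(s['wrist_torque'])"
python3 -m crank '{"travel":[[0,0,-0.5],[0,0,-0.5],[0,0,-0.5],[0,0,-0.5]],"yaw":[-4,-8,-12,-12]}' | grep -E "pos|force|rot"
python3 -c "
from h import *;s=bot.sense();print(s['wrist_torque'])"
```

```text
tool_pos: [0.5798, -0.2316, 0.0594]
ee_rot: [0.828, 0.561, 0.001, 0.002]
force: [0.4, -0.7, 12.2]
grasp_force: 66.0
[ 0.01743437 -0.07027712 -0.18794285]
tool_pos: [0.5805, -0.2316, 0.059]
ee_rot: [0.881, 0.473, 0.002, 0.002]
force: [1.4, 0.0, 10.9]
grasp_force: 66.1
[-0.13814683 -0.22535692  0.83965683]
```

z is down 15.1 mm in all, and the torque rose to 0.84 Nm at the hard stop. A small nudge, then release, retreat and check.

```bash
python3 -m crank '{"travel":[[0,0,0],[0,0,0],[0,0,0]],"yaw":[-3,-5,-5]}' | grep -E "pos|force|rot"
python3 -c "
from h import *;s=bot.sense();print(s['wrist_torque'])"
python3 -m crank '{"travel":[[0,0,1],[0,0,1],[0,0,1],[0,0,5],[0,0,50],[0,0,90],[0,0,110],[-40,-40,110],[-80,-75,110],[-120,-110,110],[-160,-145,110],[-200,-180,110]],"yaw":[0,0,0,0,0,0,0,0,0,0,0,0]}' 80
python3 -m crank '{"travel":[[-40,-30,0],[-60,-50,0],[-60,-50,0],[-60,-50,0]],"yaw":[0,0,0,0]}'
python3 - <<'E'
from m import *
T,m=look(); S=avg('side',4)
q=blob(m['black'],roi(578,-231,81,17)); print('nut',rect('top',q[0],.0815))
sq=blob(250-bl(S).sum(2),(222,190,256,226)); print(sq[1:],tri(q[2],sq[2]))
cv2.imwrite('pics/v10.png',np.hstack([cv2.resize(T[110:210,215:335],(400,400)),cv2.resize(S[150:270,190:310],(400,400))])[:,:,::-1].astype(np.uint8))
cv2.imwrite('pics/top_end.png',T[:,:,::-1].astype(np.uint8))
E
```

```text
tool_pos: [0.5806, -0.2316, 0.059]
ee_rot: [0.9, 0.436, 0.002, 0.003]
force: [0.8, -1.3, 11.9]
grasp_force: 66.2
[-0.35680771 -0.21341328  2.03490439]
time: 53.5
tool_pos: [0.3906, -0.399, 0.1663]
ee_rot: [0.901, 0.434, -0.0, -0.0]
force: [0.5, -0.9, 0.0]
opening: 0.08
grasp_force: 0.0
time: 53.9
tool_pos: [0.3318, -0.4483, 0.1662]
ee_rot: [0.901, 0.433, 0.0, -0.0]
force: [0.0, 0.3, 0.3]
opening: 0.0799
grasp_force: 0.0
nut (array([ 579.5, -237.9]), array([64.3, 85.3]), 89.4)
(421.96875, array([237.06674134, 214.16158446])) (array([ 0.58018991, -0.23436361,  0.06068452]), np.float64(0.004065636728345549))
```

View pics/v10.png

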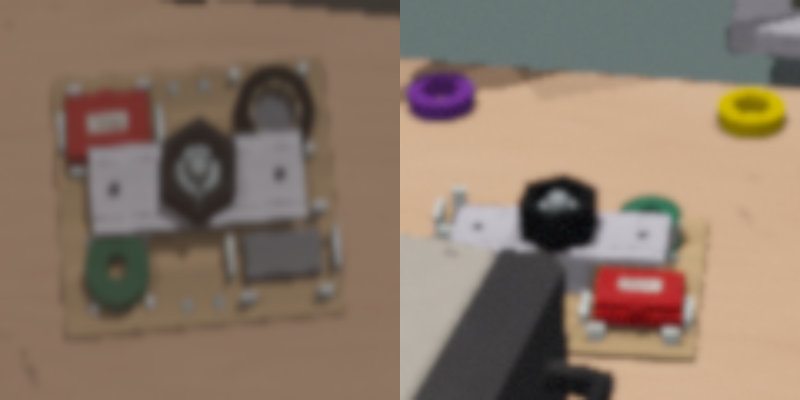

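View pics/top_end.png

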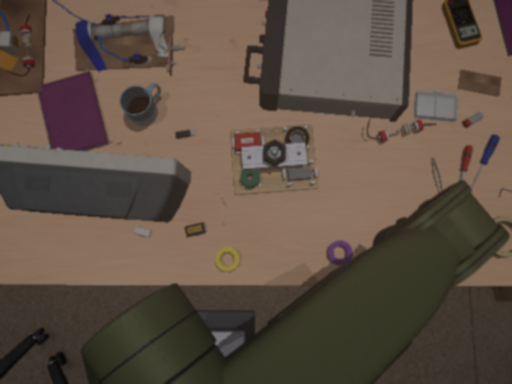

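The nut is fully down: top crop (198,170), stud standing through it, with the bar flat and all parts seated. Eraser (142,232), battery (195,229), memory stick (184,134) and both coloured rings have not moved. There is no offcut pack on the table; the brown board at (480,83) is about 107 mm long against the pack's 70. Handing in.

```bash
python3 -c "
from workcell import workorder
print(workorder.finish_job())"
```

```text
the job is handed in; nothing more can be done
None
```

I packed the tray and handed the job in: the case, tape and spool are in their nests, the bar is flat on the pillar and the nut is fully down; the offcut pack was not on the table, so its nest is empty.

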